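# Drift the swing arm of a drilling jig into line

## Robot

A 6-joint arm with a two-finger parallel gripper is mounted at the origin on a cart in front of the work surface, level with it; the furniture and walls round the work are solid. World frame = base frame: x ahead of the robot, y to its left, z up, the work surface at z = 0. Lengths are in m, angles in rad, forces in N, time in s.
With the tool pointing down it reaches from about 0.3 to 0.775 m from the base axis. Payload 14.6 kg.
Tool frame: the origin (TCP) lies between the finger pads; the fingertips stand 11 mm ahead of it and the grasp point (between the pads) lies 8 mm behind it; z points along the fingers, y is the line along which they close (so a half turn about z gives the same grasp; the last joint's range is limited). The gripper opens to 85 mm and grips with 20 to 120 N. Pads are 22 mm wide; open, the fingers measure 114 mm over their backs; the gripper's body (76 mm by 85 mm) begins 54 mm behind the grasp point. The pads swing forward as they close: fully open they stand 13 mm farther back than shut.
Start: joints at [1.257, 0.3, 1.521, -0, 1.321, -0.067], TCP at [0.134, 0.533, 0.242] pointing down, gripper open.
Joint ranges: [-3.03, 3.03], [-0.79, 2.21], [0.23, 2.52], [-1.04, 4.18], [0, 3.07], [-2.55, 2.55]. Speed limits (rad/s): [2.22, 2.22, 2.57, 3.14, 3.14, 3.14].

## Interface

Orientations are given as [roll, pitch, yaw] about the fixed x, y, z axes, in that order (R = Rz(yaw) Ry(pitch) Rx(roll)).
In Python, from cell import read_state, viewer, workorder gives the robot as it stands.
- The arm moves only by the tool play_rows, never from a script. Its argument "increments" is one flat list of numbers, 6 for each row, row after row: the shift along the tool's x, y, z in mm, then the turn, a rotation vector about the tool's x, y, z in degrees. In form: [dx, dy, dz, rx, ry, rz, dx, dy, dz, rx, ry, rz, ...]. A call has 1 to 8 rows; each row is the pose to reach, as a shift and turn from the pose commanded when the call began, along the tool's axes at that moment; what a row does not reach only later rows make up. A row lasts 1/8 s, in which the tool goes at most 62.5 mm and 10.7 degrees, less where a joint would pass 70% of its speed; a pose out of reach is approached as far as the arm can. A call with a gripper value outside its range is refused whole. "grip" is the opening, from 0 (shut) to 1 (fully open), set as the call begins (left out, the last holds). The fingers move at their own pace and stop on an object; "squeeze" is the grip in N (left out, the last holds). Time passes only in rows, so rows that repeat a pose let the fingers close. It gives the time, the measured TCP pose, the force, the opening and the grip force at its end, in the units of the state.
- read_state(): the state, without advancing time (a new reading comes with each control period).
- viewer.camera(name): name is "scene" or "top" or "wrist"; returns a dict with "frame" (480x640x3 uint8, blue, green, red), "depth" (480x640 float32, m along the optical axis (not along the pixel's ray), 0 where there is no reading), "vfov" (degrees; the focal length in pixels is half the picture's height over the tangent of half this angle, whatever the lens; pixels are square), "cx", "cy" (the principal point, pixels), "distortion" ([k1, k2, p1, p2, k3] as OpenCV has them; the pictures are not rectified), "R" (3x3) and "t" (3): a world point X has camera coordinates R X + t. Camera axes: x right, y down, z forward; pixel columns grow to the right and rows downward; lengths in m; the calibration is good to about 2 mm. A picture is of the moment at which its call begins.
- workorder.close_job(): hands the job in; it is judged then, once.
The state is a dict: "time_s": time; "joint_pos": joint angles; "qvel": joint speeds; "joint_efforts": joint torques, N m; "eef_pos": TCP position; "tool_rot": TCP orientation; "contact_force": force on the tool from outside, world axes, zero at the start; "torque": the same for the moment, N m; "gripper_width": finger opening in m; "finger_force": force on a finger pad.
Only numpy, scipy, OpenCV 4.12 (cv2) and the standard library are available. Lean on these libraries where they do the work, as an engineer would, in place of code of your own. Each camera call takes 0.05 s, during which the arm holds its last target. There are 200 camera calls.

## Task

The swing arm of the lens-drilling jig has slipped out of line. Take the tapered drift from its wooden holder, start its point down through the hole of the arm into the hole of the base, and press it gently fully home, so that the taper draws the two holes into line; move the arm with the drift only, never with the fingers. Leave the drift standing there, released, with its collar down on the arm, and do not disturb the bottle, the loupe or the lens box.

Things in the scene. Friction and masses are not known exactly. Their poses are not given: they have to be found in the camera images.
- drift: Tapered steel drift, loose, about 0.14 kg, 107 mm long, round. Origin at its point (lower end), +z up its axis. Point 4 mm across, widening evenly to 16 mm at 42 mm from the point, then 16 mm up to 56 mm, the underside of a collar (28 mm across, 5 mm thick); above it a plain round head 20 mm across, 46 mm long. It starts upright in the holder, collar on the holder's top.
- drift_head (a point): Point on the drift's axis 86 mm above its point (30 mm above the underside of the collar), in the middle of the 20 mm round head: the place to grip it.
- shoulder (a point): Point on the drift's axis at the underside of the collar, 56 mm above the point; fully home it is level with the top face of the swing arm.
- holder: Wooden holder block, 60 x 60 mm, 62 mm high, fixed to the bench, with one upright blind hole 21 mm across in its middle, in which the drift stands. Origin at the centre of its underside.
- jig: Lens-drilling jig, fixed to the bench: grey base block 150 (x) x 80 (y) x 50 mm high, 124 mm over its low flanges. An aluminium swing arm (140 x 44 x 10 mm) lies on it, pivoted on a screw 50 mm towards +x from the middle; on the arm a 6 mm high bush, beside it two short stop pins. Origin: centre of the base's underside. Keep the downward press below 30 N (collar landed: stop).
- base_hole (a point): Centre of the mouth of the base's upright hole, in the top face of the base (50 mm above the bench), 50 mm towards the jig's -x from its middle. 17 mm across, straight through the base, 1 mm chamfer. It does not move. Its axes are those of the jig.
- swing_hole (a point): Centre of the mouth of the swing arm's hole, in the arm's top face (60 mm above the bench), 100 mm from the pivot. 17 mm across, through the 10 mm arm, 1 mm chamfer. In line when it is straight above base_hole; at the start it is some 8 to 11 mm to the side (towards the jig's -y).
- swing_arm (a joint): Angle of the swing arm about its upright pivot; 0 = holes in line, at the start 0.08 to 0.11 rad (1 mm at the hole = 0.01 rad). The pivot is stiff: it takes about 12 N at the hole to move the arm, which makes some 15 to 25 N of downward press on the drift until the collar lands, and it stays where it is left (no spring).
- oil_bottle: Bystander: small yellow bottle with a black cap, 27 mm across, 72 mm high; origin at the centre of its underside.
- loupe: Bystander: black watchmaker's loupe, 35 mm across, 37 mm high; origin at the centre of its underside.
- lens_box: Bystander: flat white carton, 84 x 84 x 17 mm; origin at the centre of its underside.
There are look-alikes about, which are no part of the job. Leave any orange look-alike of the jig alone.

How it is judged:
On the way, in this order (a step that is already met when the one before it is completed fails the run):
1. the drift's point is down in the base's hole, through the arm's hole, while the arm is still out of line (z of drift in the frame of base_hole below -0.004 m and horizontal distance between drift and base_hole below 0.009 m and value of joint swing_arm above 0.035 rad), for 0.1 s.
2. the drift has drawn the arm into line and its collar is down on the arm (z of shoulder in the frame of base_hole below 0.011 m and value of joint swing_arm below 0.02 rad and horizontal distance between shoulder and base_hole below 0.003 m), for 0.2 s.
At the end, for the whole second after the job is handed in: The drift stands upright in both holes, released and at rest, its collar within 1 mm of the arm's top face and on the hole's axis within 3 mm, and the swing arm is in line within 0.02 rad (2 mm at the hole) (all of step 2 and angle between drift's own z axis and vertical below 0.06 rad and value of joint swing_arm above -0.02 rad and linear speed of drift below 0.01 m/s); the robot touches nothing.
It fails at once if the drift is forced: contact forces of 48 N or more between drift and jig (all contacts added up; about 30 N of downward press) (contact force between drift and jig above 48 N).
It fails at once if the swing arm is pushed by the robot itself (contact force between any of the fingers, the arm and jig above 2 N).
It fails at once if a bystander (bottle, loupe, lens box) is moved more than 20 mm (distance of any of oil_bottle, loupe, lens_box from where it was at the start of the episode above 0.02 m).
It also fails if it takes over 69 s, if anything falls off the work surface, if the arm or the gripper's body presses on something with over 40 N, if the wrist force passes 120 N, or if a joint passes its speed limit or range.

## Working session

There is one attempt and no reset: what is moved stays moved. The work goes in short steps, Python scripts to look and compute and a tool call to move; the robot and the scene stay as the last step left them, time stands still between calls to the robot, and variables do not carry over. Pictures are saved under pics/ and viewed, at most 10 in all, crops included, and the job is handed in when it is done.

Besides the shell and the picture viewer there is one more tool, called as name(argument=value, ...), one argument or row to a line, values as JSON. play_rows: Moves the arm, as the interface text tells. Its arguments: {"type":"object","properties":{"increments":{"type":"array"},"grip":{"type":"number"},"squeeze":{"type":"number"}},"required":["increments"]}

```bash
mkdir -p pics
cat > h.py <<'E'
import numpy as np, cv2
from cell import read_state, viewer, workorder
def snap(name,fn=None):
    d=viewer.camera(name); np.save(f'/tmp/{name}.npy',d,allow_pickle=True)
    if fn: cv2.imwrite('pics/'+fn,d['frame'])
    return d
def load(name): return np.load(f'/tmp/{name}.npy',allow_pickle=True).item()
def ray(d,u,v):
    f=240/np.tan(np.radians(d['vfov'])/2)
    K=np.array([[f,0,d['cx']],[0,f,d['cy']],[0,0,1]])
    p=cv2.undistortPoints(np.array([[[u,v]]],float),K,np.array(d['distortion'],float))[0,0]
    R=np.array(d['R']);t=np.array(d['t'])
    return -R.T@t, R.T@np.array([p[0],p[1],1])
def atz(d,u,v,z):
    c,r=ray(d,u,v); return c+r*(z-c[2])/r[2]
def atdepth(d,u,v):
    c,r=ray(d,u,v); return c+r*float(d['depth'][int(round(v)),int(round(u))])
def proj(d,X):
    f=240/np.tan(np.radians(d['vfov'])/2)
    K=np.array([[f,0,d['cx']],[0,f,d['cy']],[0,0,1]])
    return cv2.projectPoints(np.array(X,float).reshape(-1,3),cv2.Rodrigues(np.array(d['R'],float))[0],np.array(d['t'],float),K,np.array(d['distortion'],float))[0][:,0]
E
python3 - <<'E'
from h import *
s=read_state();print(s)
for n in('scene','top'):
    d=snap(n,n+'1.png');print(n,d['vfov'],d['R'],d['t'],d['distortion'])
E
```

```text
{'time_s': 0.0, 'joint_pos': array([ 1.25738331e+00,  3.00476030e-01,  1.52164262e+00,  8.61970905e-06,
        1.32067174e+00, -6.66230550e-02]), 'qvel': array([-4.11009708e-04, -6.05813071e-04, -6.20403865e-04,  5.23458051e-05,
       -1.66333276e-04,  5.12161332e-04]), 'joint_efforts': array([-1.99611903e-03, -5.43500447e+01, -3.61786151e+01, -1.64672256e-04,
        4.11796922e-03,  3.51188748e-05]), 'eef_pos': array([0.13430075, 0.53310625, 0.24169257]), 'tool_rot': array([-3.14039813e+00, -8.80679416e-05,  2.89480050e+00]), 'contact_force': array([0.38289639, 0.67934293, 0.50931096]), 'torque': array([ 0.03391625,  0.01112076, -0.0073231 ]), 'finger_force': 0.0, 'gripper_width': 0.08518213413744903}
scene 51.723659731608635 [[ 0.85553251 -0.51767985 -0.00846771]
 [-0.38008597 -0.61686751 -0.68920906]
 [ 0.35156618  0.59285921 -0.72451306]] [-0.4767179   0.23853759  1.14761101] [-0.09292807  0.          0.          0.          0.        ]
top 53.66457297107876 [[-0.02448777 -0.9994228  -0.02354608]
 [-0.98750236  0.02785037 -0.15512397]
 [ 0.1556902   0.01945317 -0.98761437]] [-0.04541824  0.54860356  1.15390078] [-0.02666133  0.          0.          0.          0.        ]
```

View pics/scene1.png

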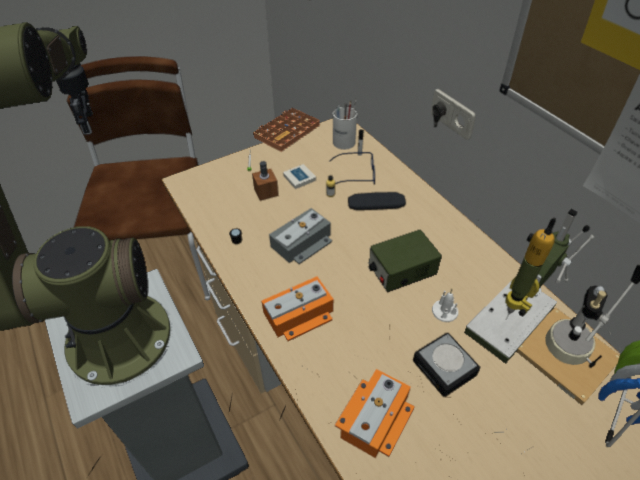

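View pics/top1.png

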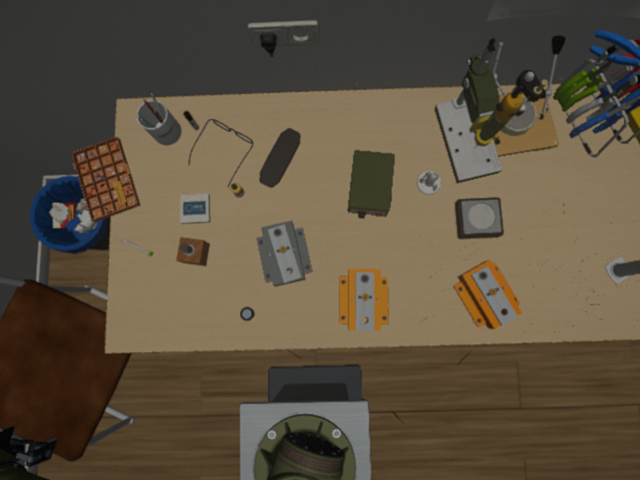

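Top view: the grey jig is at (285,252). The orange look-alikes at (364,298) and (488,294) are ruled out by colour. The wooden holder with the drift is at (192,250), the box at (195,208), the bottle at (236,188) and the loupe at (247,313). I'll confirm in an enlarged crop.

Run:
```python
from h import *
d=load('top');a=d['frame'][215:295,165:325]
cv2.imwrite('pics/c1.png',cv2.resize(a,None,fx=5,fy=5,interpolation=cv2.INTER_CUBIC))
print(atz(d,282,250,.06),atz(d,191,249,.08),atz(d,195,208,.017),atz(d,236,188,.05),atz(d,247,313,.03))
```

```text
[0.52510954 0.0407106  0.06      ] [0.53094589 0.26262957 0.08      ] [0.64882524 0.27315338 0.017     ] [0.69024554 0.15825401 0.05      ] [0.37273682 0.13349062 0.03      ]
```

View pics/c1.png

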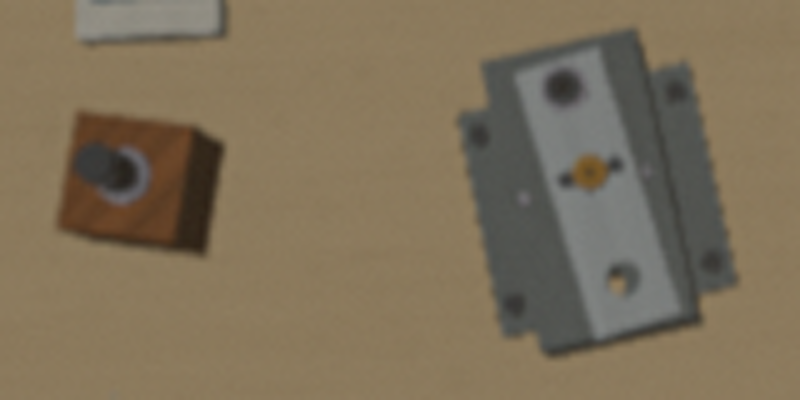

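The crop shows the holder with the upright drift at crop (110,165). The grey jig has its pivot screw at (563,87), bush and pins at (590,172), and the open hole at (622,279), which is the near end. The arm is rotated relative to the base, so this is the right jig.

```bash
cat >> h.py <<'E'
from scipy.spatial.transform import Rotation as Ro
def inc(x,y,z,yaw,frm=None):
    "increments (mm,deg) in the tool axes to a tool-down pose with yaw deg; frm=(pos,rpy) pose to start from"
    s=read_state(); p,r=frm if frm else (s['eef_pos'],s['tool_rot'])
    A=Ro.from_euler('xyz',r); B=Ro.from_euler('xyz',[180,0,yaw],degrees=True)
    d=A.inv().apply(np.array([x,y,z])-p)*1000
    print(np.round(d,1),np.round((A.inv()*B).as_rotvec(degrees=True),2))
E
python3 - <<'E'
from h import *
d=load('top');c=lambda u,v:(165+(u+.5)/5-.5,215+(v+.5)/5-.5)
P=lambda u,v,z:atz(d,*c(u,v),z)
piv=P(563,87,.063);ho=P(622,279,.06)
print('piv',piv,'hole',ho,np.linalg.norm(piv-ho))
e=P(483,65,.05)-P(548,355,.05);e2=P(640,30,.05)-P(700,322,.05);print(np.degrees(np.arctan2(e[1],e[0])),np.degrees(np.arctan2(e2[1],e2[0])))
a=(piv-ho);print('arm',np.degrees(np.arctan2(a[1],a[0])))
H=P(125,175,.062);print('holder',H, 'drift top',P(95,160,.113))
s=load('scene');
inc(.49,.06,.30,192.6); inc(H[0],H[1],.2,192.6)
E
```

```text
piv [0.57027305 0.05186674 0.063     ] hole [0.47388742 0.02400104 0.06      ] 0.10037772008747714
12.145337130646011 10.53924935156404
arm 16.124922782127673
holder [0.53220598 0.27157232 0.062     ] drift top [0.53232576 0.27062405 0.113     ]
[-460.5 -371.9  -57.9] [-6.000e-02 -2.000e-02 -2.674e+01]
[-449.7 -156.4   41.9] [-6.000e-02 -2.000e-02 -2.674e+01]
```

play_rows(
  increments=[-60,-48,-8,0,0,-5,-120,-96,-16,0,0,-10,-180,-144,-24,0,0,-15,-240,-192,-32,0,0,-20,-300,-240,-40,0,0,-26.7,-360,-288,-50,0,0,-26.7,-410,-330,-55,0,0,-26.7,-460,-372,-58,0,0,-26.7],
  grip=1,
)

```text
time_s: 1.1
eef_pos: [0.4346, 0.1342, 0.2932]
tool_rot: [3.142, 0.0, -2.922]
contact_force: [0.4, 1.4, -1.1]
gripper_width: 0.0853
finger_force: 0.0
```

play_rows(
  increments=[0,0,0,0,0,0,0,0,0,0,0,0],
)

```text
time_s: 1.35
eef_pos: [0.4335, 0.1362, 0.2926]
tool_rot: [3.141, -0.001, -2.923]
contact_force: [0.2, 0.3, 0.1]
gripper_width: 0.0858
finger_force: 0.0
```

Run:
```python
from h import *
s=read_state();print(s['time_s'],s['eef_pos'],s['tool_rot'],s['qvel'].round(3),s['contact_force'])
d=snap('wrist','w1.png');print(d['vfov'],-np.array(d['R']).T@d['t'],d['distortion'])
print(proj(d,[[.4739,.024,.06],[.5703,.0519,.063]]))
```

```text
1.35 [0.43354024 0.13623472 0.29264431] [ 3.14142838e+00 -7.90655674e-04 -2.92304704e+00] [ 0.033 -0.007  0.003  0.002  0.001  0.001] [0.16288684 0.28860804 0.05903208]
66.62864138890802 [0.35566447 0.11946644 0.42397071] [-0.0384555  0.         0.         0.         0.       ]
[[201.52717177 222.98365612]
 [215.24418006 311.16939569]]
```

View pics/w1.png

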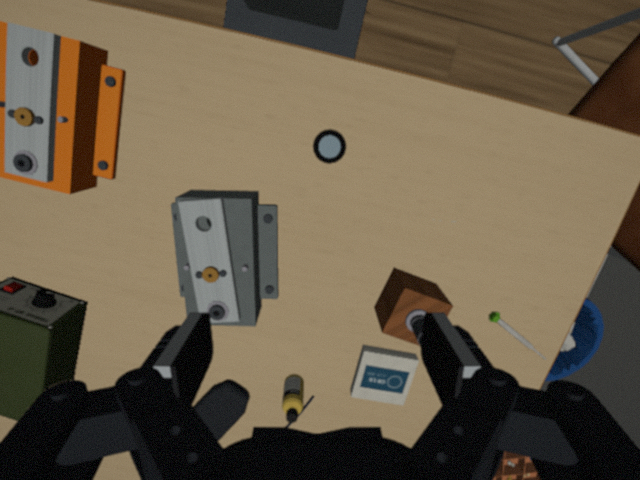

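Wrist view: grey jig with the arm hole at (203,223) and pivot at (217,312), which matches the estimate. The holder is at (415,318) and the loupe at (330,146). Next is a closer look at the jig.

Run:
```python
from h import *
inc(.575,.06,.18,191.3)
```

```text
[-121.6 -105.8  112.7] [ 0.01 -0.03  1.3 ]
```

play_rows(
  increments=[-40,-36,37,0,0,1.3,-80,-70,75,0,0,1.3,-122,-106,112,0,0,1.3,-122,-106,112,0,0,1.3,-122,-106,112,0,0,1.3,-122,-106,112,0,0,1.3],
)

```text
time_s: 2.15
eef_pos: [0.5755, 0.0605, 0.1825]
tool_rot: [-3.141, 0.002, -2.943]
contact_force: [0.6, 0.2, 0.2]
gripper_width: 0.0853
finger_force: 0.0
```

Run:
```python
from h import *
s=read_state();print(s['time_s'],s['eef_pos'],s['tool_rot'],s['qvel'].round(3),s['contact_force'])
d=snap('wrist');print(-np.array(d['R']).T@d['t'],np.array(d['R']).round(4))
p=proj(d,[[.4739,.024,.06],[.5703,.0519,.063]]);print(p)
u,v=np.round(p[0]).astype(int);u0=max(0,u-130);v0=max(0,v-70);print(u0,v0)
cv2.imwrite('pics/w2.png',cv2.resize(d['frame'][v0:v0+195,u0:u0+260],None,fx=3,fy=3,interpolation=cv2.INTER_CUBIC))
```

```text
2.15 [0.5755114  0.0604859  0.18253211] [-3.14136834e+00  2.00965846e-03 -2.94346243e+00] [-0.004 -0.005 -0.     0.001 -0.002 -0.001] [0.62744491 0.15351884 0.20394049]
[0.4969347 0.0452736 0.3136405] [[-1.970e-01  9.804e-01 -7.000e-04]
 [ 9.317e-01  1.874e-01  3.112e-01]
 [ 3.053e-01  6.070e-02 -9.503e-01]]
[[291.42280804  82.01816685]
 [305.66705826 232.74799359]]
161 12
```

View pics/w2.png

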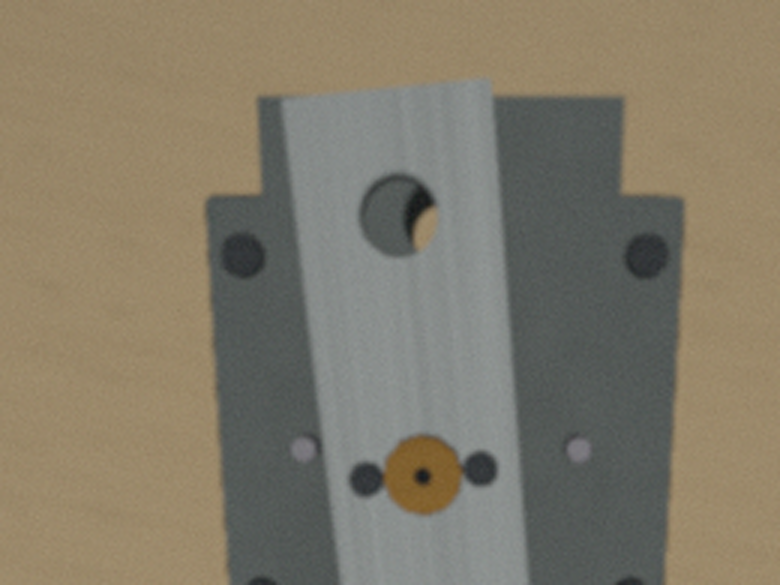

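Run:
```python
from h import *
d=load('wrist');P=lambda u,v,z:atz(d,161+(u+.5)/3-.5,12+(v+.5)/3-.5,z)
ho=P(399,215.5,.06);A=P(259,97,.05);B=P(624,97,.05);b=P(424,476,.066)
print('hole',ho,'corners',A,B,np.linalg.norm(A-B))
y=(A-B)/np.linalg.norm(A-B)
if y[1]<0:y=-y
x=np.array([y[1],-y[0],0]);print('jig yaw',np.degrees(np.arctan2(x[1],x[0])))
bh=(A+B)/2+.025*x;print('base_hole',bh,'piv',bh+.1*x,'bush',b)
r=ho-bh;print('hole rel jig',r@x,r@y, 'depth hole edge',atdepth(d,161+130,12+50)); pv=bh+.1*x-ho;pv=pv/np.linalg.norm(pv[:2]);print('arm-angle',np.degrees(np.arctan2(pv[1],pv[0])))
m=P(304,449,.05)-P(580,449,.05);print('pins yaw',np.degrees(np.arctan2(-m[0],m[1])),np.linalg.norm(m))
h=load('top');H=np.array([.5322,.2712])
inc(H[0]+.101,H[1]+.036,.19,191.3)
```

```text
hole [0.47449278 0.02557417 0.06      ] corners [ 0.45581339 -0.00938383  0.05      ] [0.44029298 0.06830318 0.05      ] 0.07922217856591517
jig yaw 11.297883144584437
base_hole [0.47256874 0.03435742 0.05      ] piv [0.57063093 0.05394842 0.05      ] bush [0.52711676 0.04121489 0.066     ]
hole rel jig 0.00016602804689802683 -0.008989990467824375 depth hole edge [0.46212508 0.02149967 0.05866283]
arm-angle 16.443456039110824
pins yaw -168.65922226255202 0.06520557221809102
[-105.1  230.7   -7.2] [-0.02  0.13  0.04]
```

play_rows(
  increments=[-26,58,-2,0,0,0,-52,115,-4,0,0,0,-78,172,-7,0,0,0,-105,231,-7,0,0,0,-105,231,-7,0,0,0,-105,231,-7,0,0,0,-105,231,-7,0,0,0],
)

```text
time_s: 3.08
eef_pos: [0.6338, 0.3052, 0.1889]
tool_rot: [3.142, 0.001, -2.946]
contact_force: [-1.2, -1.0, -0.7]
gripper_width: 0.0854
finger_force: 0.0
```

Run:
```python
from h import *
s=read_state();print(s['time_s'],s['eef_pos'],s['tool_rot'],s['qvel'].round(3),s['contact_force'])
d=snap('wrist')
p=proj(d,[[.5322,.2712,.113],[.5322,.2712,.067]]);print(p)
u,v=np.round(p[0]).astype(int);u0=max(0,u-100);v0=max(0,v-75);print(u0,v0)
cv2.imwrite('pics/w3.png',cv2.resize(d['frame'][v0:v0+150,u0:u0+200],None,fx=4,fy=4,interpolation=cv2.INTER_CUBIC))
```

```text
3.075 [0.63378544 0.30520077 0.18887411] [ 3.14154083e+00  7.85081574e-04 -2.94614568e+00] [-0.005  0.002 -0.002  0.001  0.     0.003] [-1.19043909 -1.0074642  -0.7349924 ]
[[289.58429113  73.26152378]
 [294.66582712  83.10516548]]
190 0
```

View pics/w3.png

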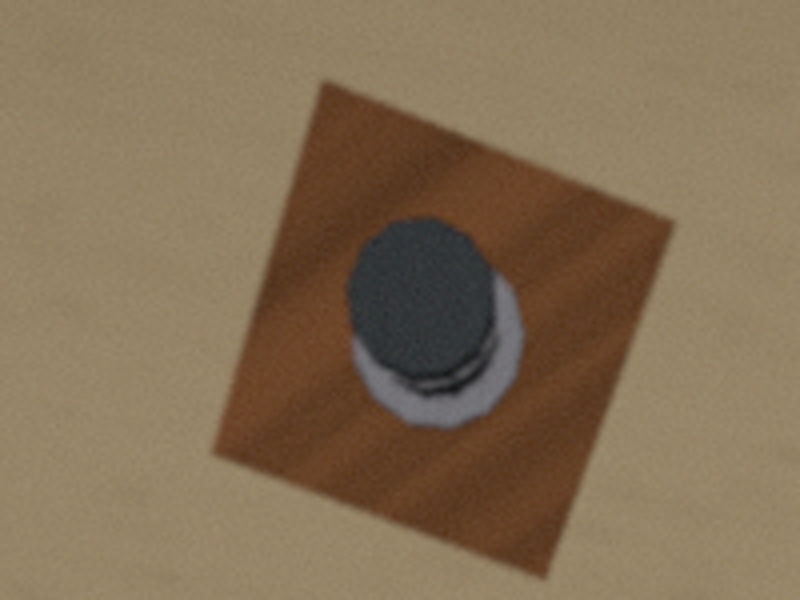

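Run:
```python
from h import *
d=load('wrist');P=lambda u,v,z:atz(d,190+(u+.5)/4-.5,(v+.5)/4-.5,z)
t=P(421,297,.113);print('top',t,np.linalg.norm(P(348,297,.113)-P(495,297,.113)),np.linalg.norm(P(421,216,.113)-P(421,378,.113)))
print('collar',P(437,342,.067),np.linalg.norm(P(352,342,.067)-P(523,342,.067)))
c=[P(325,80,.062),P(677,221,.062),P(547,579,.062),P(213,453,.062)];print('holder',np.mean(c,0))
inc(t[0],t[1],.150,191.3);inc(t[0],t[1],.084,191.3)
```

```text
top [0.53196197 0.27396061 0.113     ] 0.019172320899952567 0.019602203917469568
collar [0.53286995 0.27406949 0.067     ] 0.027468975924380638
holder [0.53186955 0.27421266 0.062     ]
[106.1 -10.8  38.8] [ 0.    0.05 -0.12]
[106.1 -10.8 104.8] [ 0.    0.05 -0.12]
```

play_rows(
  increments=[53,-5,10,0,0,0,106,-10.8,30,0,0,0,106,-10.8,45,0,0,0,106,-10.8,70,0,0,0,106,-10.8,90,0,0,0,106,-10.8,105,0,0,0,106,-10.8,105,0,0,0,106,-10.8,105,0,0,0],
)

```text
time_s: 4.12
eef_pos: [0.5325, 0.2751, 0.0839]
tool_rot: [3.141, 0.001, -2.945]
contact_force: [1.0, 0.1, -0.6]
gripper_width: 0.0853
finger_force: 0.0
```

play_rows(
  increments=[0,0,0,0,0,0,0,0,0,0,0,0,0,0,0,0,0,0,0,0,0,0,0,0,0,0,0,0,0,0,0,0,0,0,0,0,0,0,0,0,0,0,0,0,0,0,0,0],
  grip=0,
  squeeze=80,
)

```text
time_s: 5.12
eef_pos: [0.5321, 0.2751, 0.0833]
tool_rot: [3.141, 0.0, -2.945]
contact_force: [-1.2, -0.6, 5.7]
gripper_width: 0.0182
finger_force: 77.9
```

play_rows(
  increments=[0,0,-20,0,0,0,0,0,-45,0,0,0,0,0,-75,0,0,0,0,0,-95,0,0,0,0,0,-95,0,0,0],
)

```text
time_s: 5.75
eef_pos: [0.5323, 0.2752, 0.1788]
tool_rot: [3.141, 0.002, -2.945]
contact_force: [-0.7, 0.1, -1.8]
gripper_width: 0.0182
finger_force: 78.1
```

Run:
```python
from h import *
s=read_state();print(s['time_s'],s['eef_pos'],s['tool_rot'],s['contact_force'],s['gripper_width'])
y=np.array([-np.sin(np.radians(11.3)),np.cos(np.radians(11.3))])
g=np.array([.5321,.2751])-np.array([.5323,.2740]) # tcp minus drift axis
B=np.array([.4726,.0344]);T=B-.0045*y+g;print(T)
inc(T[0],T[1],.160,191.3)
```

```text
5.75 [0.5322508  0.2751507  0.17876389] [ 3.14120121e+00  1.79993405e-03 -2.94504302e+00] [-0.73701042  0.07951547 -1.78309093] 0.018244500992593428
[0.47328176 0.03108723]
[ 105.5 -227.9   18.5] [ 0.02  0.1  -0.04]
```

play_rows(
  increments=[21,-45,0,0,0,0,48,-102,0,0,0,0,74,-160,5,0,0,0,95,-205,10,0,0,0,105.5,-228,18,0,0,0,105.5,-228,18,0,0,0,105.5,-228,18,0,0,0,105.5,-228,18,0,0,0],
)

```text
time_s: 6.75
eef_pos: [0.4731, 0.0316, 0.1598]
tool_rot: [3.141, -0.0, -2.944]
contact_force: [-0.5, 0.1, -2.4]
gripper_width: 0.0184
finger_force: 78.3
```

Run:
```python
from h import *
s=read_state();print(s['time_s'],s['eef_pos'],s['tool_rot'],s['contact_force'],s['gripper_width'])
d=snap('wrist')
p=proj(d,[[.4745,.0256,.06],s['eef_pos']-[0,0,.0773]]);print(p)
u,v=np.round(p[1]).astype(int);u0=max(0,u-100);v0=min(330,max(0,v-75));print(u0,v0)
cv2.imwrite('pics/w4.png',cv2.resize(d['frame'][v0:v0+150,u0:u0+200],None,fx=4,fy=4,interpolation=cv2.INTER_CUBIC))
```

```text
6.75 [0.47310042 0.03155421 0.15979011] [ 3.14149621e+00 -1.99940795e-04 -2.94396562e+00] [-0.54154432  0.13050627 -2.36322087] 0.01836605034741894
[[306.76268478 251.40846305]
 [315.81706182 263.13824935]]
216 188
```

View pics/w4.png

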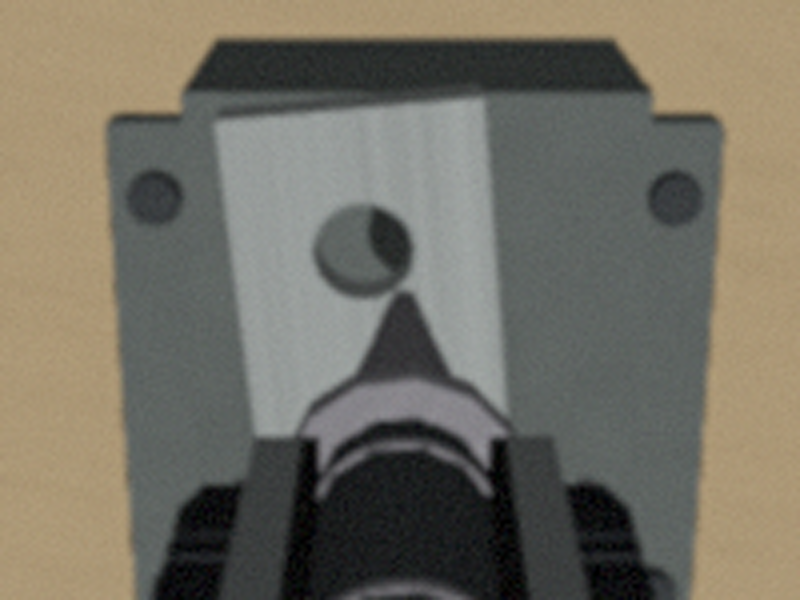

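The drift hangs upright. Its point is at crop (404,297), the arm hole at (363,250), and the base's dark half hole is to the right at (392,243).

Run:
```python
from h import *
d=load('wrist');P=lambda u,v,z:atz(d,216+(u+.5)/4-.5,188+(v+.5)/4-.5,z)
s=read_state();zt=s['eef_pos'][2]-.0773
tip=P(404,298,zt);ho=P(363,251,.06);A=P(184,92,.05);B=P(652,92,.05)
a=np.radians(11.3);y=np.array([-np.sin(a),np.cos(a),0]);x=np.array([np.cos(a),np.sin(a),0])
bh=(A+B)/2+.025*x
print('tip',tip,'tcp',s['eef_pos'],'hole',ho,'base',bh,np.linalg.norm(A-B))
for n,q in(('tip-hole',tip-ho),('tip-base',tip-bh),('hole-base',ho-bh),('tcp-base',s['eef_pos']-bh),):print(n,q@x*1e3,q@y*1e3)
D=P(155,198,.01);E=P(676,198,.01);print(np.degrees(np.arctan2(*(-(D-E)[:2]))))
```

```text
tip [0.47232757 0.03190258 0.08256405] tcp [0.47308631 0.03151795 0.15986405] hole [0.4738327  0.02520798 0.06      ] base [0.47210745 0.03424772 0.05      ] 0.07893975800932927
tip-hole -0.16417651227263905 6.859741262667977
tip-base -0.2436706403413972 -2.3428083171727088
hole-base -0.07949412806875812 -9.202549579840685
tcp-base 0.42499814552781723 -2.8686491436224633
-11.339526947444176
```

play_rows(
  increments=[-0.2,-2.2,0,0,0,0,-0.2,-2.2,0,0,0,0,-0.2,-2.2,8,0,0,0,-0.2,-2.2,16,0,0,0,-0.2,-2.2,22,0,0,0,-0.2,-2.2,26,0,0,0,-0.2,-2.2,29,0,0,0,-0.2,-2.2,29,0,0,0],
)

```text
time_s: 7.8
eef_pos: [0.4736, 0.0287, 0.1309]
tool_rot: [3.142, -0.0, -2.945]
contact_force: [-0.2, 0.8, -1.2]
gripper_width: 0.0182
finger_force: 78.3
```

Run:
```python
from h import *
s=read_state();print(s['time_s'],s['eef_pos'],s['contact_force'],s['torque'])
a=np.radians(11.3);y=np.array([-np.sin(a),np.cos(a),0]);x=np.array([np.cos(a),np.sin(a),0])
print((s['eef_pos']-[.47310,.03155,0])@y,(s['eef_pos']-[.47310,.03155,0])@x)
```

```text
7.8 [0.473576   0.0286582  0.13087394] [-0.18805969  0.8285294  -1.19969582] [ 7.36662824e-02 -1.37211518e-03 -2.09220442e-05]
-0.002929014914424862 -9.98608812750698e-05
```

play_rows(
  increments=[0,0.6,2,0,0,0,0,0.6,4,0,0,0,0,0.6,6,0,0,0,0,0.6,6,0,0,0],
)

```text
time_s: 8.3
eef_pos: [0.4734, 0.0292, 0.1248]
tool_rot: [3.142, -0.0, -2.945]
contact_force: [0.7, -0.1, -2.0]
gripper_width: 0.0183
finger_force: 78.3
```

play_rows(
  increments=[0,0,1,0,0,0,0,0,2,0,0,0,0,0,3,0,0,0,0,0,3,0,0,0],
)

```text
time_s: 8.8
eef_pos: [0.4735, 0.0292, 0.1219]
tool_rot: [3.142, -0.0, -2.945]
contact_force: [0.2, -1.2, -2.4]
gripper_width: 0.0185
finger_force: 78.3
```

play_rows(
  increments=[0,0,0,0,0,0,0,0.1,1,0,0,0,0,0.3,2,0,0,0,0,0.4,3,0,0,0,0,0.6,4,0,0,0,0,0.6,4,0,0,0],
)

```text
time_s: 9.55
eef_pos: [0.4735, 0.0296, 0.118]
tool_rot: [-3.141, 0.0, -2.945]
contact_force: [1.1, -3.3, -0.3]
gripper_width: 0.0181
finger_force: 78.1
```

play_rows(
  increments=[0,0.15,1,0,0,0,0,0.3,2,0,0,0,0,0.45,3,0,0,0,0,0.6,4,0,0,0,0,0.6,4,0,0,0],
)

```text
time_s: 10.18
eef_pos: [0.4738, 0.0298, 0.1145]
tool_rot: [-3.14, 0.001, -2.945]
contact_force: [2.0, -9.1, 4.6]
gripper_width: 0.0186
finger_force: 78.9
```

play_rows(
  increments=[0,0.2,1,0,0,0,0,0.4,2,0,0,0,0,0.5,2,0,0,0],
)

```text
time_s: 10.55
eef_pos: [0.474, 0.0299, 0.1128]
tool_rot: [-3.139, 0.002, -2.945]
contact_force: [2.4, -11.8, 6.8]
gripper_width: 0.0184
finger_force: 79.2
```

play_rows(
  increments=[0,0.2,1,0,0,0,0,0.4,2,0,0,0,0,0.5,2,0,0,0],
)

```text
time_s: 10.92
eef_pos: [0.4739, 0.0304, 0.1108]
tool_rot: [-3.139, 0.002, -2.945]
contact_force: [2.4, -13.1, 6.9]
gripper_width: 0.0184
finger_force: 79.4
```

play_rows(
  increments=[0,0.15,1,0,0,0,0,0.3,2,0,0,0,0,0.45,3,0,0,0,0,0.6,4,0,0,0,0,0.6,4,0,0,0],
)

```text
time_s: 11.55
eef_pos: [0.4737, 0.031, 0.1068]
tool_rot: [-3.139, 0.002, -2.945]
contact_force: [2.3, -13.0, 7.4]
gripper_width: 0.0184
finger_force: 79.4
```

play_rows(
  increments=[0,0.15,1,0,0,0,0,0.3,2,0,0,0,0,0.45,3,0,0,0,0,0.6,4,0,0,0,0,0.6,4,0,0,0],
)

```text
time_s: 12.18
eef_pos: [0.4736, 0.0316, 0.1028]
tool_rot: [-3.139, 0.002, -2.945]
contact_force: [1.7, -11.6, 6.7]
gripper_width: 0.0184
finger_force: 79.4
```

play_rows(
  increments=[0,0.15,1,0,0,0,0,0.3,2,0,0,0,0,0.45,3,0,0,0,0,0.6,4,0,0,0,0,0.6,4,0,0,0],
)

```text
time_s: 12.8
eef_pos: [0.4734, 0.0322, 0.0987]
tool_rot: [-3.14, 0.001, -2.945]
contact_force: [1.2, -13.5, 5.8]
gripper_width: 0.0184
finger_force: 79.4
```

play_rows(
  increments=[0,0.15,1,0,0,0,0,0.3,2,0,0,0,0,0.45,3,0,0,0,0,0.45,3,0,0,0],
)

```text
time_s: 13.3
eef_pos: [0.4732, 0.0326, 0.0957]
tool_rot: [-3.14, 0.001, -2.945]
contact_force: [-0.3, -13.1, 7.3]
gripper_width: 0.0185
finger_force: 79.5
```

play_rows(
  increments=[0.1,0.15,1,0,0,0,0.2,0.3,2,0,0,0,0.2,0.45,3,0,0,0,0.2,0.45,3,0,0,0],
)

```text
time_s: 13.8
eef_pos: [0.4729, 0.0331, 0.0925]
tool_rot: [-3.14, 0.001, -2.945]
contact_force: [2.1, -12.9, 3.9]
gripper_width: 0.0182
finger_force: 79.2
```

play_rows(
  increments=[0,0.15,1,0,0,0,0,0.3,2,0,0,0,0,0.3,2,0,0,0],
)

```text
time_s: 14.18
eef_pos: [0.4728, 0.0334, 0.0904]
tool_rot: [-3.14, 0.001, -2.945]
contact_force: [1.5, -13.2, 4.5]
gripper_width: 0.0184
finger_force: 79.2
```

play_rows(
  increments=[0,0.15,1,0,0,0,0,0.3,2,0,0,0,0,0.3,2,0,0,0],
)

```text
time_s: 14.55
eef_pos: [0.4728, 0.0337, 0.0885]
tool_rot: [-3.14, 0.001, -2.945]
contact_force: [2.6, -11.9, 4.5]
gripper_width: 0.0184
finger_force: 79.2
```

play_rows(
  increments=[0,0.1,1,0,0,0,0,0.2,2,0,0,0,0,0.2,2,0,0,0],
)

```text
time_s: 14.92
eef_pos: [0.4727, 0.0339, 0.0865]
tool_rot: [-3.14, 0.001, -2.945]
contact_force: [0.4, -12.2, 4.5]
gripper_width: 0.0181
finger_force: 79.1
```

play_rows(
  increments=[0,0,0.5,0,0,0,0,0,1,0,0,0,0,0,1,0,0,0],
)

```text
time_s: 15.3
eef_pos: [0.4728, 0.0339, 0.0855]
tool_rot: [-3.14, 0.001, -2.945]
contact_force: [0.8, -12.9, 5.5]
gripper_width: 0.0183
finger_force: 79.2
```

play_rows(
  increments=[0,0,0.5,0,0,0,0,0,1,0,0,0,0,0,1,0,0,0],
)

```text
time_s: 15.68
eef_pos: [0.4727, 0.0339, 0.0845]
tool_rot: [-3.14, 0.001, -2.945]
contact_force: [1.0, -13.1, 5.0]
gripper_width: 0.0182
finger_force: 79.2
```

play_rows(
  increments=[0,0,0.5,0,0,0,0,0,1,0,0,0,0,0,1,0,0,0],
)

```text
time_s: 16.05
eef_pos: [0.4727, 0.0339, 0.0835]
tool_rot: [-3.14, 0.001, -2.945]
contact_force: [1.2, -11.7, 5.5]
gripper_width: 0.0183
finger_force: 79.2
```

play_rows(
  increments=[0,0,0.5,0,0,0,0,0,1,0,0,0,0,0,1,0,0,0],
)

```text
time_s: 16.42
eef_pos: [0.4727, 0.0339, 0.0825]
tool_rot: [-3.14, 0.001, -2.945]
contact_force: [0.6, -12.6, 6.2]
gripper_width: 0.0183
finger_force: 79.2
```

play_rows(
  increments=[0,0,0.4,0,0,0,0,0,0.8,0,0,0,0,0,0.8,0,0,0],
)

```text
time_s: 16.8
eef_pos: [0.4727, 0.0339, 0.0817]
tool_rot: [-3.14, 0.001, -2.945]
contact_force: [1.9, -12.7, 6.5]
gripper_width: 0.0182
finger_force: 79.2
```

play_rows(
  increments=[0,0,0.4,0,0,0,0,0,0.4,0,0,0],
)

```text
time_s: 17.05
eef_pos: [0.4728, 0.0339, 0.0813]
tool_rot: [-3.14, 0.001, -2.945]
contact_force: [0.3, -11.9, 5.5]
gripper_width: 0.0186
finger_force: 79.2
```

play_rows(
  increments=[0,0,0.4,0,0,0,0,0,0.4,0,0,0],
)

```text
time_s: 17.3
eef_pos: [0.4728, 0.0339, 0.0812]
tool_rot: [-3.14, 0.001, -2.945]
contact_force: [-0.6, -13.7, 9.1]
gripper_width: 0.0182
finger_force: 79.7
```

play_rows(
  increments=[0,0,0.3,0,0,0,0,0,0.3,0,0,0],
)

```text
time_s: 17.55
eef_pos: [0.4728, 0.0339, 0.0811]
tool_rot: [-3.14, 0.001, -2.945]
contact_force: [-2.1, -12.9, 13.6]
gripper_width: 0.0181
finger_force: 80.0
```

play_rows(
  increments=[0,-0.4,0,0,0,0,0,-0.8,-0.1,0,0,0,0,-0.8,-0.1,0,0,0],
)

```text
time_s: 17.92
eef_pos: [0.4728, 0.0337, 0.0811]
tool_rot: [-3.141, 0.001, -2.945]
contact_force: [-2.9, -6.8, 12.9]
gripper_width: 0.0184
finger_force: 79.6
```

Run:
```python
from h import *
s=read_state();print(s['time_s'],s['eef_pos'],s['contact_force'])
d=snap('wrist')
cv2.imwrite('pics/w5.png',cv2.resize(d['frame'][170:320,216:416],None,fx=4,fy=4,interpolation=cv2.INTER_CUBIC))
```

```text
17.925 [0.47284392 0.0336682  0.0811329 ] [-2.93535792 -6.82937984 12.89429265]
```

View pics/w5.png

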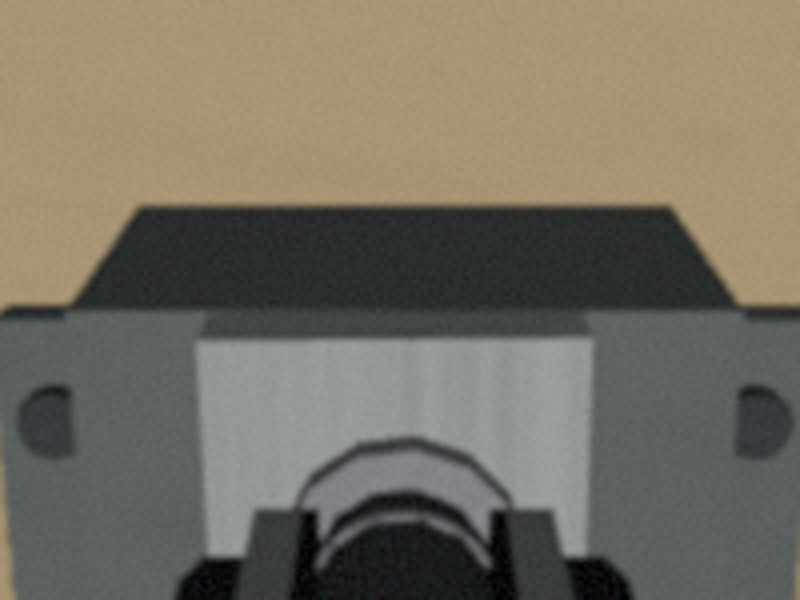

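The collar is down on the arm, and the arm is about 1 mm (0.011 rad) short of centre: arm end edge mid (394,338), base edge mid (407,308). I'll give a small nudge with the drift, then relax and release.

play_rows(
  increments=[0,0.4,-0.2,0,0,0,0,0.8,-0.3,0,0,0,0,1.1,-0.3,0,0,0,0,1.4,-0.3,0,0,0,0,1.4,-0.3,0,0,0],
)

```text
time_s: 18.6
eef_pos: [0.4727, 0.0345, 0.0812]
tool_rot: [-3.14, 0.001, -2.945]
contact_force: [-0.7, -12.5, 7.8]
gripper_width: 0.0182
finger_force: 79.2
```

Moved +0.6 mm at the usual force. Now I'll relax and release.

play_rows(
  increments=[0,-0.5,0,0,0,0,0,-1,0,0,0,0,0,-1.3,0,0,0,0,0,-1.3,0,0,0,0],
)

```text
time_s: 19.1
eef_pos: [0.4727, 0.0342, 0.0812]
tool_rot: [3.142, 0.001, -2.945]
contact_force: [-2.3, -3.3, 9.5]
gripper_width: 0.0183
finger_force: 79.2
```

play_rows(
  increments=[0,0,0,0,0,0,0,0,0,0,0,0,0,0,0,0,0,0,0,0,0,0,0,0,0,0,0,0,0,0,0,0,0,0,0,0],
  grip=0.6,
)

```text
time_s: 19.85
eef_pos: [0.4723, 0.0341, 0.0805]
tool_rot: [3.142, -0.0, -2.945]
contact_force: [0.8, -0.0, -0.5]
gripper_width: 0.0514
finger_force: 0.0
```

play_rows(
  increments=[0,0,-10,0,0,0,0,0,-25,0,0,0,0,0,-50,0,0,0,0,0,-80,0,0,0,-30,0,-110,0,0,0,-60,0,-120,0,0,0,-80,0,-120,0,0,0,-80,0,-120,0,0,0],
)

```text
time_s: 20.85
eef_pos: [0.5512, 0.0499, 0.2012]
tool_rot: [-3.141, 0.001, -2.945]
contact_force: [-0.2, 0.4, 0.5]
gripper_width: 0.0512
finger_force: 0.0
```

Run:
```python
from h import *
s=read_state();print(s['time_s'],s['eef_pos'],s['contact_force'])
d=snap('wrist');p=proj(d,[.4727,.0344,.06])[0];print(p)
u0=int(p[0])-100;v0=max(0,int(p[1])-75);print(u0,v0)
cv2.imwrite('pics/w6.png',cv2.resize(d['frame'][v0:v0+150,u0:u0+200],None,fx=4,fy=4,interpolation=cv2.INTER_CUBIC))
```

```text
20.85 [0.55120224 0.04986407 0.2011753 ] [-0.20709817  0.39465473  0.5263161 ]
[316.26226744 125.75117365]
216 50
```

View pics/w6.png

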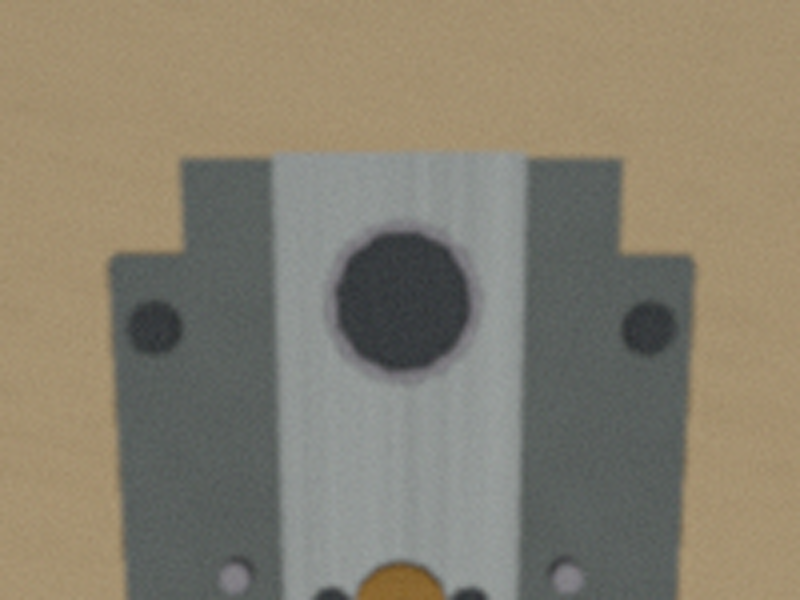

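The arm is centred: its edges at crop x 273 and 527 have mid 400, against a base mid of 401. The drift stands upright, released and seated at (404,301). I'm handing in the job.

```bash
python3 -c "
from cell import workorder
print(workorder.close_job())"
```

```text
the job is handed in; nothing more can be done
None
```

The drift is fully home and released, standing upright with its collar on the arm. The swing arm looks in line in the last picture, no bystander was touched, and the job is handed in at about 21 s; no verdict was returned.

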